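# Nest the feeder cups in the carrier and draw-latch it shut

### The job

Pack the cup carrier at the back of the worktop: slide its gate fully open, nest all the loose stacking cups one in another into a single upright stack in the seat on its base plate, and slide the gate shut round them. Then hook the draw latch's claw over the keeper on the gate and swing the latch lever down over centre until it lies flat and the latch pulls the gate home. Leave the small things standing among the cups where they are.

Things in the scene. Friction and masses are not known exactly. Their poses are not given: they have to be found in the camera images.
- cup_0: plain aluminium stacking cup, open on top, 42 mm tall, 90 g: tapered lower body 24 mm tall (diameter 34 at the foot, 45 above), a step out, then a straight band 18 mm tall, diameter 55 outside, 49 inside. Three to five identical ones; absent ones read None. Origin: centre of the foot, z up its axis. Nested, its step rests on the rim below, 18 mm above the next cup. Grasp the band, above the step.
- cup_1: plain aluminium stacking cup, open on top, 42 mm tall, 90 g: tapered lower body 24 mm tall (diameter 34 at the foot, 45 above), a step out, then a straight band 18 mm tall, diameter 55 outside, 49 inside. Three to five identical ones; absent ones read None. Origin: centre of the foot, z up its axis. Nested, its step rests on the rim below, 18 mm above the next cup. Grasp the band, above the step.
- cup_2: plain aluminium stacking cup, open on top, 42 mm tall, 90 g: tapered lower body 24 mm tall (diameter 34 at the foot, 45 above), a step out, then a straight band 18 mm tall, diameter 55 outside, 49 inside. Three to five identical ones; absent ones read None. Origin: centre of the foot, z up its axis. Nested, its step rests on the rim below, 18 mm above the next cup. Grasp the band, above the step.
- cup_3: plain aluminium stacking cup, open on top, 42 mm tall, 90 g: tapered lower body 24 mm tall (diameter 34 at the foot, 45 above), a step out, then a straight band 18 mm tall, diameter 55 outside, 49 inside. Three to five identical ones; absent ones read None. Origin: centre of the foot, z up its axis. Nested, its step rests on the rim below, 18 mm above the next cup. Grasp the band, above the step.
- cup_4: plain aluminium stacking cup, open on top, 42 mm tall, 90 g: tapered lower body 24 mm tall (diameter 34 at the foot, 45 above), a step out, then a straight band 18 mm tall, diameter 55 outside, 49 inside. Three to five identical ones; absent ones read None. Origin: centre of the foot, z up its axis. Nested, its step rests on the rim below, 18 mm above the next cup. Grasp the band, above the step.
- carrier: fixed cup carrier: aluminium base plate 6 mm thick, 156 x 100 mm, an end wall 60 mm high at its +x end (inner face at x = 36 mm), a seat ring in the middle, a grey latch tower 84 mm high at y = 69 to 91, x = 20 to 56 mm. Origin: under the seat's centre, on the worktop. The gate shuts along its +x and opens along -x; its +y points roughly to the robot.
- seat (a point): centre of the seat ring's mouth, 26 mm above the worktop; the ring is as wide as a cup's band (55 mm outside, 49 inside) and open below: a cup in it rests with its step on the ring, its foot 2 mm above the worktop
- gate (a joint): sliding gate, m: 0 shut against a soft rubber seal, 0.062 fully open (along the carrier's -x); the latch squeezes the seal to about -0.002. A U of aluminium: front wall and two wings at y = +-40 to 44 mm, 60 mm high, round the stack when shut, with no room then for fingers beside the lower cups. Slides stiffly (about 3 N) and stays where it is left
- gate_handle (a point): centre of the top of the gate's black handle post, 100 mm above the worktop, 62 mm to the -x side of the seat when shut; the post measures 14 mm along the carrier's x, 20 mm along its y, and stands free from 56 to 100 mm above the worktop
- keeper (a point): where the middle of the claw's bar lies when hooked: on the keeper carried by the gate beside its +y wing, 95 mm above the worktop. The keeper is a steel post 12 mm wide (y), 8 mm thick (x), top at 107 mm, on the carrier's +x side of this point and leaning slightly over it; the bar rests on a ledge 3 mm below this point and pulls in +x against the post
- lever (a joint): draw-latch lever, rad: 0 latched (points to the carrier's +x, 0.12 rad below level, past centre), about 1.7 upright; range 0 to 1.95, grows as it rises from +x towards -x. Slight friction holds it where it is left. Hooked, swinging it down takes at most 5 N at the grip; it passes centre at about 0.2 and then holds itself down
- lever_pivot (a point): the lever's pivot, 100 mm above the worktop; its axis is the carrier's y
- lever_end (a point): middle of the lever's rubber grip, 55 mm from the pivot, 7 mm short of its end; the lever is 12 mm wide (y) and 10 mm thick here
- claw (a joint): swing of the claw on the lever, rad, -0.3 to 2.95: 0 latched, grows as it rises from the carrier's -x. Its elevation above the carrier's -x direction is claw - lever - 0.05: at the start it leans back past upright on its stop (2.95); swung forward past upright it falls. Its hinge pin sits on the lever, 15 mm from the lever's pivot; pulling the claw turns the lever (about 4 N)
- claw_bar (a point): middle of the claw's cross bar (6 mm round, 26 mm long along y), 60.6 mm from the claw's hinge pin; the bar ends a loop whose two rods (17 mm apart in the clear) pass either side of the keeper post
- claw_tab (a point): middle of the steel finger tab that continues the claw from 1 to 27 mm beyond its bar: 10 mm wide (y), 9 mm thick; this point is 17 mm beyond the bar along the claw and 2.5 mm to its upper side (when the claw lies level)
- loupe: black stand loupe, 36 mm wide, 32 mm tall, a bystander to be left standing where it is; origin at the centre of its underside
- vial_a: small capped glass vial, 21 mm wide, 46 mm tall, a bystander to be left standing where it is; origin at the centre of its underside
- vial_b: small capped glass vial, 21 mm wide, 46 mm tall, a bystander to be left standing where it is; origin at the centre of its underside
- nozzle: brass nozzle standing on its nut, 19 mm wide, 60 mm tall, a bystander to be left standing where it is; origin at the centre of its underside
- sucker: suction cup on its rubber bellows, 25 mm wide, 30 mm tall, a bystander to be left standing where it is; origin at the centre of its underside
Things that resemble listed ones, but are neither listed nor needed, are in the scene too. What is shaped like the cup_0 but blue or purple is not meant. Leave any green look-alike of the cup_1 alone.

How it is judged:
By the outcome, as a careful person would: the job done as asked, in the order asked, and still so for the second after the job is handed in, with the robot touching nothing.
Of cup_0, cup_1, cup_2, cup_3, cup_4 only 3 to 5 are there at a start; the rules pass over those that are not, and their reading is None.
At some moment in a run one of cup_0, cup_1, cup_2, cup_3, cup_4 may be knocked a few centimetres aside while the robot is not near it.
It also fails if it takes over 208 s, if anything falls off the work surface, if the arm or the gripper's body presses on something with over 40 N, if the wrist force passes 120 N, or if a joint passes its speed limit or range.

### The arm

A 6-joint arm with a two-finger parallel gripper is mounted at the origin on a cart in front of the work surface, level with it; the furniture and walls round the work are solid. World frame = base frame: x ahead of the robot, y to its left, z up, the work surface at z = 0. Lengths are in m, angles in degrees, forces in N, time in s.
With the tool pointing down it reaches from about 0.3 to 0.85 m from the base axis. Payload 5.4 kg.
Tool frame: the origin (TCP) lies on the centre line of the jaws, within the pads' length; the fingertips stand 19 mm ahead of it and the grasp point (between the pads) is the TCP; z points along the fingers, y is the line along which they close (so a half turn about z gives the same grasp; the last joint's range is limited). The gripper opens to 85 mm and grips with 20 to 120 N. Pads are 22 mm wide; open, the fingers measure 114 mm over their backs; the gripper's body (76 mm by 85 mm) begins 54 mm behind the grasp point. The pads swing forward as they close: fully open they stand 13 mm farther back than shut.
Start: joints at [-88.585, 9.076, 91.501, -0, 79.423, -12.038], TCP at [0.134, -0.559, 0.25] pointing down, gripper open.
Joint ranges: [-166.64, 166.64], [-54.1, 131.32], [10.49, 154.53], [-73.88, 253.88], [9.74, 151.15], [-171.62, 171.62]. Speed limits (degrees/s): [147.25, 147.25, 180, 180, 180, 180].

### API

Orientations are given as a 3x3 rotation matrix whose columns are the frame's x, y, z axes.
In Python, from workcell import bot, eyes gives the robot as it stands.
- The arm moves only by the tool play_rows, never from a script. Its argument "moves" is a list of rows, each a list of 7 numbers: the shift along the tool's x, y, z in cm, then the turn, a rotation vector about the tool's x, y, z in rad, then the finger opening in cm, from 0 to 8.54. In form: [[tx, ty, tz, rx, ry, rz, gripper], ...]. A call has 1 to 20 rows; each row is the pose to reach, as a shift and turn from the pose commanded when the call began, along the tool's axes at that moment; what a row does not reach only later rows make up. A row lasts 1/8 s, in which the tool goes at most 62.5 mm and 10.7 degrees, less where a joint would pass 70% of its speed; a pose out of reach is approached as far as the arm can. A call with a gripper value outside its range is refused whole. The fingers move at their own pace and stop on an object; the grip force is fixed at half the most. Time passes only in rows, so rows that repeat a pose let the fingers close. It gives the time, the measured TCP pose, the force, the opening and the grip force at its end, in the units of the state.
- bot.observe(): the state, without advancing time (a new reading comes with each control period).
- eyes.snapshot(name): name is "side" or "top" or "wrist"; returns (picture, depth): 400x640x3 uint8, red, green, blue; 400x640 float32, m along the optical axis (not along the pixel's ray), 0 where there is no reading.
- eyes.get_calibration(name): a dict with "K" (3x3 intrinsics, pixels), "R" (3x3) and "t" (3): a world point X has camera coordinates R X + t. Camera axes: x right, y down, z forward; pixel columns grow to the right and rows downward; lengths in m; the calibration is good to about 2 mm. A picture is of the moment at which its call begins: read the wrist's pose just before it. get_calibration takes no time and is no camera call; for the wrist camera it gives the pose at the moment of the call.
- bot.finish_job(): hands the job in; it is judged then, once.
The state is a dict: "t": time; "joint_positions": joint angles; "dq": joint speeds; "joint_efforts": joint torques, N m; "position": TCP position; "tool_rot": TCP orientation; "contact_force": force on the tool from outside, world axes, zero at the start; "moment": the same for the moment, N m; "grip_width": finger opening in m; "grip_force": force on a finger pad.
Only numpy, scipy, OpenCV 4.12 (cv2) and the standard library are available. Lean on these libraries where they do the work, as an engineer would, in place of code of your own. Each camera call takes 0.05 s, during which the arm holds its last target. There are 200 camera calls.

## Working session

There is one attempt and no reset: what is moved stays moved. The work goes in short steps, Python scripts to look and compute and a tool call to move; the robot and the scene stay as the last step left them, time stands still between calls to the robot, and variables do not carry over. Pictures are saved under pics/ and viewed, at most 14 in all, crops included, and the job is handed in when it is done.

Besides the shell and the picture viewer there is one more tool, called after "Emit:" by a JSON object that holds its "name" and its "arguments", one argument or row to a line. play_rows: Moves the arm, as the interface text tells. Its arguments: {"type":"object","properties":{"moves":{"type":"array"}},"required":["moves"]}

```bash
mkdir -p pics; cat > h.py <<'E'
import numpy as np, cv2
from workcell import bot, eyes
def snap(n):
    c=eyes.get_calibration(n); p,d=eyes.snapshot(n); return p,d,{k:np.array(v) for k,v in c.items() if k in'KRt'}
def pts(d,c):
    v,u=np.mgrid[:d.shape[0],:d.shape[1]]
    r=np.stack([u,v,np.ones_like(u)],-1)@np.linalg.inv(c['K']).T
    return (r*d[...,None]-c['t'])@c['R']
def ray(u,v,z,c):
    o=-c['R'].T@c['t']; r=c['R'].T@np.linalg.inv(c['K'])@np.array([u,v,1.]); return o+r*(z-o[2])/r[2]
def save(n,p): cv2.imwrite('pics/'+n+'.png',p[...,::-1])
E
python3 - <<'E'
from h import *
for n in('top','side'):
    p,d,c=snap(n); save(n+'0',p); np.savez(n+'0',p=p,d=d,**c); print(n,c['K'][0],-c['R'].T@c['t'],c['R'].round(2).tolist())
print(bot.observe())
E
```

```text
top [420.82255332   0.         325.30008985] [0.08096768 0.12738758 1.12112726] [[-0.33, -0.94, -0.0], [-0.86, 0.3, -0.4], [0.38, -0.13, -0.91]]
side [423.45155566   0.         321.07018886] [-0.3417556  -0.11298996  0.76664478] [[0.12, -0.99, -0.0], [-0.61, -0.07, -0.79], [0.78, 0.1, -0.62]]
{'t': 0.1, 'joint_positions': array([-8.85828475e+01,  9.11016437e+00,  9.15672290e+01, -2.41747275e-03,
        7.94248420e+01, -1.20367293e+01]), 'dq': array([-0.08976692, -0.11654312, -0.09224612, -0.11223997, -0.00103974,
        0.02985545]), 'joint_efforts': array([-1.73005442e-04, -3.96993327e+01, -3.32335889e+01, -2.36187734e-04,
        4.18381780e-03, -9.53199844e-06]), 'position': array([ 0.13374593, -0.5586772 ,  0.24938447]), 'tool_rot': array([[ 9.72555713e-01,  2.32670105e-01, -8.55929155e-05],
       [ 2.32669884e-01, -9.72554136e-01,  1.78277105e-03],
       [ 3.31553783e-04, -1.75375906e-03, -9.99998407e-01]]), 'contact_force': array([ 0.35409589, -0.73271578,  0.53305352]), 'moment': array([ 0.03783203,  0.00266082, -0.01131782]), 'grip_force': 0.0, 'grip_width': 0.08559239463106354}
```

View pics/top0.png

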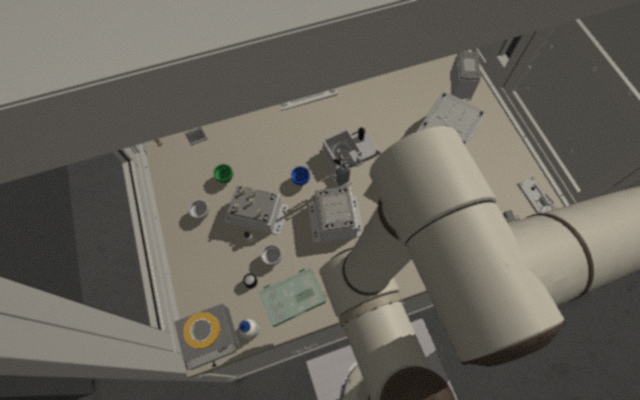

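View pics/side0.png

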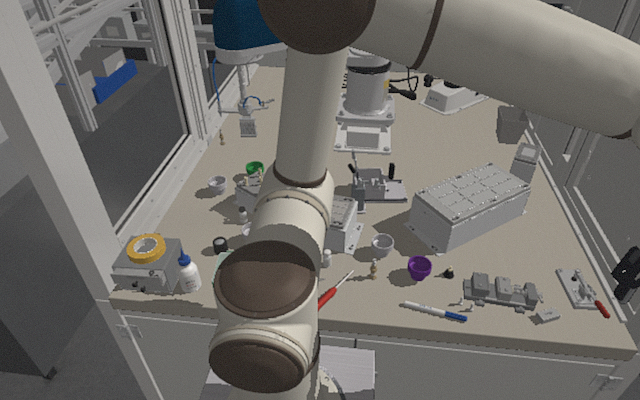

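Top: carrier at about (350,150) with blue decoy (300,175), green decoy (223,173), candidate cups (199,210), (271,255). Side: a further cup at (382,245), purple decoy (419,268), cup (218,184), one partly hidden at (250,230), carrier at (378,185).

```bash
python3 - <<'E'
from h import *
T=np.load('top0.npz');S=np.load('side0.npz')
for n,z,L in(('top',T,[(199,210,.04),(271,255,.04),(300,175,.04),(223,173,.04),(250,280,.03),(361,133,.1),(342,170,.084),(325,145,0),(248,235,.04),(335,210,.05),(255,205,.05)]),('side',S,[(382,245,.04),(419,268,.04),(218,184,.04),(250,230,.04),(391,170,.1),(353,157,.15),(374,270,.0),(448,273,0),(327,258,.04),(243,212,.04),(220,245,.03),(450,215,.09)])):
    P=pts(z['d'],z)
    for u,v,h in L: print(n,u,v,'depth',P[v,u].round(3),'ray',ray(u,v,h,z).round(3)[:2])
E
```

```text
top 199 210 depth [0.633 0.32  0.005] ray [0.616 0.314]
top 271 255 depth [0.437 0.163 0.004] ray [0.426 0.162]
top 300 175 depth [0.643 0.013 0.007] ray [0.627 0.016]
top 223 173 depth [0.725 0.227 0.007] ray [0.706 0.224]
top 250 280 depth [0.382 0.233 0.031] ray [0.382 0.233]
top 361 133 depth [ 0.67  -0.185  0.094] ray [ 0.666 -0.183]
top 342 170 depth [ 0.582 -0.095  0.082] ray [ 0.581 -0.094]
top 325 145 depth [ 0.686 -0.081  0.06 ] ray [ 0.72  -0.093]
top 248 235 depth [0.497 0.204 0.047] ray [0.5   0.205]
top 335 210 depth [ 0.473 -0.035  0.086] ray [ 0.487 -0.04 ]
top 255 205 depth [0.564 0.163 0.071] ray [0.574 0.163]
side 382 245 depth [-0.342 -0.113  0.767] ray [ 0.411 -0.169]
side 419 268 depth [ 0.377 -0.26   0.007] ray [ 0.345 -0.254]
side 218 184 depth [0.643 0.321 0.014] ray [0.609 0.306]
side 250 230 depth [0.121 0.054 0.329] ray [0.426 0.164]
side 391 170 depth [ 0.67  -0.188  0.086] ray [ 0.65  -0.187]
side 353 157 depth [ 0.578 -0.082  0.18 ] ray [ 0.626 -0.08 ]
side 374 270 depth [ 0.338 -0.152  0.029] ray [ 0.364 -0.153]
side 448 273 depth [ 0.363 -0.325  0.013] ray [ 0.375 -0.329]
side 327 258 depth [ 0.364 -0.039  0.027] ray [ 0.352 -0.04 ]
side 243 212 depth [0.498 0.202 0.037] ray [0.494 0.201]
side 220 245 depth [0.373 0.227 0.032] ray [0.375 0.228]
side 450 215 depth [ 0.469 -0.326  0.102] ray [ 0.484 -0.33 ]
```

Emit:
{"name": "play_rows", "arguments": {
  "moves": [
    [0,0,-10,0,0,0,8.5],
    [0,0,-20,0,0,0,8.5],
    [10,-10,-20,0,0,0,8.5],
    [20,-20,-20,0,0,0,8.5],
    [30,-30,-20,0,0,0,8.5],
    [37,-38,-20,0,0,0,8.5],
    [37,-38,-20,0,0,0,8.5],
    [37,-38,-20,0,0,0,8.5],
    [37,-38,-20,0,0,0,8.5],
    [37,-38,-20,0,0,0,8.5],
    [37,-38,-20,0,0,0,8.5],
    [37,-38,-20,0,0,0,8.5],
    [37,-38,-20,0,0,0,8.5]
  ]
}}

```text
t: 1.72
position: [0.4049, -0.1039, 0.4499]
tool_rot: [[0.973, 0.233, -0.001], [0.233, -0.973, -0.0], [-0.001, -0.0, -1.0]]
contact_force: [0.3, -0.4, 0.1]
grip_width: 0.0846
grip_force: 0.0
```

```bash
python3 - <<'E'
from h import *
o=bot.observe();print(o['t'],o['position'],o['tool_rot'].round(3).tolist(),o['contact_force'])
p,d,c=snap('wrist'); np.savez('wrist1',p=p,d=d,**c); print(c['K'][0],-c['R'].T@c['t'],c['R'].round(2).tolist())
s,ds,cs=snap('side'); np.savez('side1',p=s,d=ds,**cs)
t,dt,ct=snap('top');np.savez('top1',p=t,d=dt,**ct)
save('w1',p)
st=np.vstack([cv2.resize(s[120:330,100:640],(770,300)),cv2.resize(t[60:340,60:620],(600,300))[:, :].copy() if 0 else cv2.resize(t[80:300,100:640],(770,300))])
save('st1',st)
E
```

```text
1.725 [ 0.40489709 -0.10393156  0.44988553] [[0.973, 0.233, -0.001], [0.233, -0.973, -0.0], [-0.001, -0.0, -1.0]] [ 0.26427743 -0.38150209  0.0713265 ]
[275.6481065    0.         319.62311829] [ 0.46997334 -0.0894523   0.57238537] [[0.23, -0.97, 0.0], [-0.94, -0.23, 0.26], [-0.25, -0.06, -0.97]]
```

View pics/w1.png

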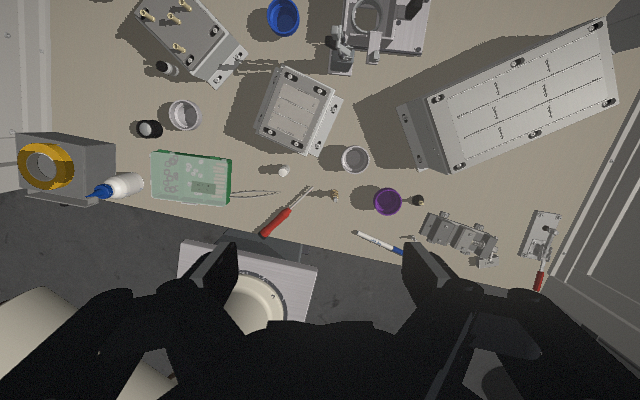

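View pics/st1.png

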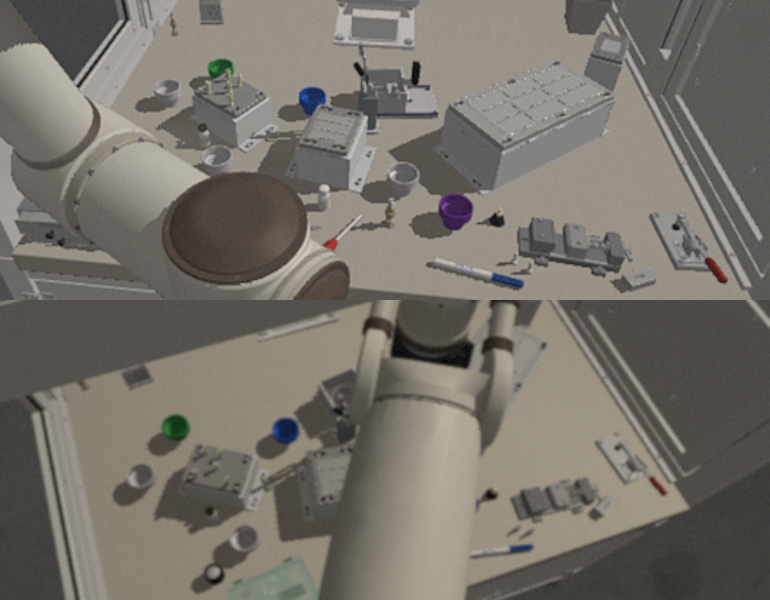

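Wrist: three plain cups — B (184,115), C (355,158), and A seen at top (141,477 in the lower composite). Decoys: blue (283,15), purple (387,201), green; bystanders: loupe (149,128), vials (167,68) and (284,171), nozzle (334,193), sucker (418,200). Carrier seat ring at (368,15).

```bash
python3 - <<'E'
from h import *
S=np.load('side0.npz');P=pts(S['d'],S)
for u,v in [(362,130),(365,95),(365,60),(370,75),(400,85),(248,125),(245,30),(245,90),(450,95),(510,120),(525,155),(150,150)]: print(u,v,P[v,u].round(3))
T=np.load('top0.npz');P=pts(T['d'],T)
for u,v in [(300,30),(500,5),(300,75),(150,110),(440,110),(468,60)]: print('top',u,v,P[v,u].round(3))
# cups by wrist1
W=np.load('wrist1.npz');P=pts(W['d'],W)
hsv=cv2.cvtColor(W['p'],cv2.COLOR_RGB2HSV)
for u,v in [(184,115),(355,158)]:
    print('cup',ray(u,v,.0,W).round(3))
    q=P[v-22:v+22,u-22:u+22].reshape(-1,3); q=q[(q[:,2]>.036)&(q[:,2]<.05)]; (cx,cy),r=cv2.minEnclosingCircle(q[:,:2].astype(np.float32)); print(cx,cy,r)
E
```

```text
362 130 [ 0.921 -0.096  0.071]
365 95 [ 0.914 -0.099  0.199]
365 60 [ 0.918 -0.092  0.308]
370 75 [ 0.914 -0.11   0.264]
400 85 [ 1.464 -0.243  0.005]
248 125 [0.797 0.255 0.135]
245 30 [0.79  0.229 0.423]
245 90 [0.828 0.261 0.235]
450 95 [ 1.241 -0.421  0.067]
510 120 [ 0.994 -0.583  0.098]
525 155 [ 0.767 -0.574  0.103]
150 150 [ 1.453  1.018 -0.411]
top 300 30 [0.222 0.09  0.979]
top 500 5 [ 0.221 -0.017  0.962]
top 300 75 [0.221 0.092 0.951]
top 150 110 [0.221 0.167 0.956]
top 440 110 [ 0.663 -0.429  0.1  ]
top 468 60 [ 0.805 -0.592  0.099]
cup [0.427 0.177 0.   ]
0.4306330382823944 0.15961240231990814 0.027627984061837196
cup [ 0.425 -0.176  0.   ]
0.42450588941574097 -0.17010746896266937 0.02743687480688095
```

Emit:
{"name": "play_rows", "arguments": {
  "moves": [
    [6,1,0,0,0,0,8.5],
    [12,2,0,0,0,0,8.5],
    [18,4,0,0,0,0,8.5],
    [20,6,0,0,0,0,8.5],
    [20,6,0,0,0,0,8.5],
    [20,6,0,0,0,0,8.5],
    [20,6,0,0,0,0,8.5]
  ]
}}

```text
t: 2.75
position: [0.6128, -0.1154, 0.4514]
tool_rot: [[0.973, 0.232, 0.001], [0.232, -0.973, -0.0], [0.001, 0.001, -1.0]]
contact_force: [-0.5, 0.0, -0.9]
grip_width: 0.0852
grip_force: 0.0
```

```bash
python3 - <<'E'
from h import *
p,d,c=snap('wrist'); np.savez('wrist2',p=p,d=d,**c); print(-c['R'].T@c['t'])
save('w2',p)
s,ds,cs=snap('side'); np.savez('side2',p=s,d=ds,**cs)
E
```

```text
[ 0.67763277 -0.10088897  0.57401444]
```

View pics/w2.png

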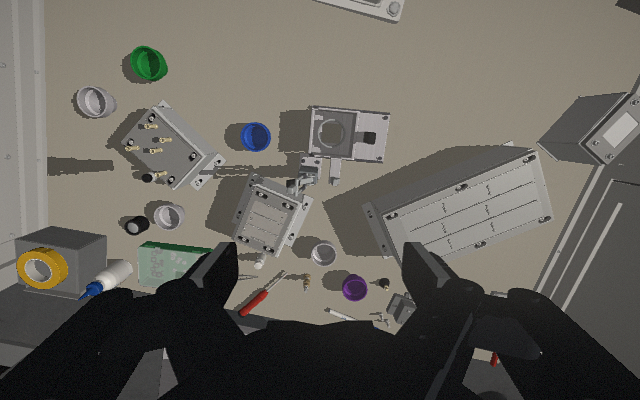

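Wrist 2: carrier seen from above: end wall at (310,130), seat ring (333,135), handle (369,137), latch round (318,170); cups A (95,101), B (168,215), C (322,253). No other plain cups visible.

```bash
python3 - <<'E'
from h import *
W=np.load('wrist2.npz');P=pts(W['d'],W);p=W['p']
save('w2c',cv2.resize(p[95:195,285:405],(720,600),interpolation=cv2.INTER_CUBIC))
for name,(u0,v0,u1,v1) in dict(A=(70,75,120,125),B=(145,192,195,240),C=(300,230,345,275)).items():
    q=P[v0:v1,u0:u1].reshape(-1,3); q=q[(q[:,2]>.036)&(q[:,2]<.05)]; print(name,cv2.minEnclosingCircle(q[:,:2].astype(np.float32)))
R=P[95:215,270:410]; v,u=np.mgrid[95:215,270:410]
# plate
m=(R[...,2]>.003)&(R[...,2]<.012)
for lo,hi,n in((.003,.0115,'plate'),(.02,.032,'seat'),(.053,.065,'walls'),(.075,.09,'tower'),(.092,.108,'100'),(.112,.2,'hi')):
    k=((R[...,2]>lo)&(R[...,2]<hi)&(np.hypot(R[...,0]-.66,R[...,1]+.12)<.13)).astype(np.uint8)
    nl,L,st,_=cv2.connectedComponentsWithStats(k)
    for i in range(1,nl):
        if st[i,4]>8:
            q=R[L==i]; r=cv2.minAreaRect((q[:,:2]*1000).astype(np.float32)); print(n,st[i,4],'c',np.round(r[0],1),'sz',np.round(r[1],1),'a',round(r[2],1),'z',q[:,2].mean().round(3),'px',(st[i,:4]+[270,95,0,0]).tolist())
E
```

```text
A ((0.6241875290870667, 0.31398266553878784), 0.028375189751386642)
B ((0.43085920810699463, 0.15961629152297974), 0.027903148904442787)
C ((0.42470112442970276, -0.16995300352573395), 0.027632342651486397)
plate 1223 c [ 644.2 -122. ] sz [141.3  95.6] a 1.1 z 0.005 px [299, 105, 54, 75]
plate 9 c [ 716.2 -101. ] sz [2.3 7.8] a 14.1 z 0.01 px [322, 106, 5, 2]
plate 14 c [ 718.2 -117.5] sz [ 2.3 17.5] a 13.7 z 0.01 px [328, 107, 10, 2]
plate 1236 c [ 682.2 -207.1] sz [99.3 61.2] a 7.3 z 0.006 px [353, 110, 37, 53]
plate 28 c [ 691.5 -122.4] sz [ 3.9 25.8] a 13.4 z 0.005 px [325, 121, 14, 3]
plate 28 c [ 667.6 -105. ] sz [23.6  5. ] a 7.7 z 0.005 px [319, 126, 4, 13]
plate 34 c [ 670.2 -147.6] sz [30.2  6.3] a 2.6 z 0.006 px [338, 128, 6, 16]
plate 31 c [ 649.2 -128.7] sz [ 5.  26.6] a 7.9 z 0.005 px [323, 142, 14, 4]
seat 144 c [ 670.7 -126.9] sz [52.9 52.5] a 13.4 z 0.025 px [318, 119, 28, 29]
seat 9 c [534.1 -94.9] sz [11.5  2.9] a 81.9 z 0.025 px [298, 194, 6, 4]
walls 379 c [ 685.8 -149.7] sz [110.8  64.6] a 39.1 z 0.058 px [318, 107, 47, 53]
walls 149 c [664.6 -87.9] sz [76.7  5.
[... 177 characters left out ...]
9, 169, 10, 1]
walls 10 c [ 598.3 -108.8] sz [ 0.6 13.2] a 4.5 z 0.06 px [310, 169, 8, 3]
walls 26 c [537.4 -83.6] sz [27.3  1.1] a 79.0 z 0.059 px [287, 195, 14, 7]
tower 15 c [ 679.1 -183.5] sz [17.3  0.9] a 7.4 z 0.082 px [365, 132, 3, 11]
tower 239 c [ 609.3 -145.2] sz [47.1 19.7] a 9.0 z 0.081 px [328, 157, 14, 27]
tower 98 c [ 587.2 -100.2] sz [20.5 35.4] a 6.1 z 0.082 px [298, 170, 20, 14]
100 100 c [ 679.5 -190.2] sz [19.8 13.8] a 12.8 z 0.098 px [367, 132, 9, 13]
100 60 c [ 586.9 -106.2] sz [19.7 12. ] a 7.2 z 0.103 px [307, 174, 8, 12]
100 44 c [ 593.3 -147.7] sz [11.2  9.4] a 4.4 z 0.103 px [331, 178, 7, 8]
hi 323 c [584.1 -85.7] sz [27.8 31.2] a 12.7 z 0.156 px [286, 173, 22, 24]
```

View pics/w2c.png

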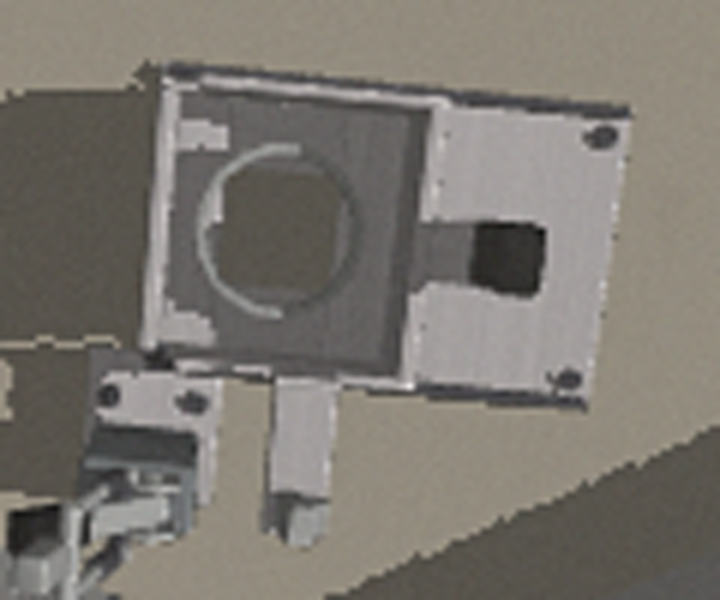

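Crop: seat ring centre, shut gate, black handle post, keeper post, and latch tower with upright lever/claw are clear. Carrier yaw about 97.9°. Now grasp-direction clearances and latch geometry.

```bash
cat >> h.py <<'E'
SEAT=np.array([.6707,-.1269,0]); XC=np.array([-.138,.990,0]); YC=np.array([-.990,-.138,0])
def car(P): return np.stack([(P-SEAT)@XC,(P-SEAT)@YC,P[...,2]],-1)
def wc(x,y,z): return SEAT+x*XC+y*YC+np.array([0,0,z])
def plan(p,yaw=None):
    """shift (cm, tool axes) and turn about tool z (rad) to reach vertical tool at p with tool-x yaw deg"""
    o=bot.observe();R=o['tool_rot']; s=R.T@(np.array(p)-o['position'])*100
    r=0
    from scipy.spatial.transform import Rotation as Ro
    rv=np.zeros(3)
    if yaw is not None:
        a=np.radians(yaw); G=np.array([[np.cos(a),np.sin(a),0],[np.sin(a),-np.cos(a),0],[0,0,-1.]])
        rv=Ro.from_matrix(R.T@G).as_rotvec()
    print('shift',s.round(2),'rot',rv.round(3))
E
python3 - <<'E'
from h import *
C=[]
for f in('wrist1','wrist2'):
    W=np.load(f+'.npz');P=pts(W['d'],W)[:225]; C.append(P[(P[...,2]>.012)&(P[...,2]<.25)&(W['d'][:225]>0.25)])
C=np.concatenate(C)
for n,c in dict(A=(.624,.314),B=(.431,.160),C=(.4247,-.170)).items():
    q=C-[*c,0]; r=np.hypot(q[:,0],q[:,1]); q=q[(r>.031)&(r<.15)]
    hi=q[q[:,2]>.075]; print(n,'hi near',np.hypot(hi[:,0],hi[:,1]).min().round(3) if len(hi) else None)
    out=[]
    for a in range(0,180,10):
        d=np.array([np.cos(np.radians(a)),np.sin(np.radians(a))]); s=np.abs(q[:,:2]@d); t=np.abs(q[:,:2]@[-d[1],d[0]])
        cf=np.hypot(np.maximum(0,np.maximum(s-.050,.03-s)),np.maximum(0,t-.012)).min()
        cb=np.hypot(np.maximum(0,np.abs(hi[:,:2]@d)-.043),np.maximum(0,np.abs(hi[:,:2]@[-d[1],d[0]])-.038)).min() if len(hi) else 1
        out.append((a,round(cf*1000),round(cb*1000)))
    print(out)
for f in('wrist1','wrist2','side2'):
    W=np.load(f+'.npz');Q=car(pts(W['d'],W));Q=Q[W['d']>0]
    k=(np.abs(Q[:,1]-.08)<.016)&(Q[:,0]>-.03)&(Q[:,0]<.1)&(Q[:,2]>.098)&(Q[:,2]<.2); Q=Q[k]
    print(f,len(Q)); 
    for z in np.arange(.098,.2,.008):
        s=Q[(Q[:,2]>=z)&(Q[:,2]<z+.008)]
        if len(s): print(round(z,3),len(s),'x',np.percentile(s[:,0],[2,25,75,98]).round(3),'y',np.percentile(s[:,1],[2,98]).round(3))
plan([.6795,-.190,.085],97.9)
E
```

```text
A hi near 0.095
[(0, 60, 43), (10, 53, 39), (20, 47, 38), (30, 43, 39), (40, 42, 43), (50, 42, 48), (60, 42, 52), (70, 42, 50), (80, 43, 45), (90, 45, 40), (100, 49, 38), (110, 50, 39), (120, 48, 41), (130, 49, 46), (140, 49, 52), (150, 48, 57), (160, 50, 55), (170, 54, 50)]
B hi near 0.079
[(0, 21, 34), (10, 23, 29), (20, 24, 23), (30, 25, 22), (40, 25, 26), (50, 25, 31), (60, 28, 38), (70, 34, 40), (80, 28, 41), (90, 22, 39), (100, 17, 34), (110, 17, 28), (120, 18, 22), (130, 17, 22), (140, 17, 27), (150, 20, 33), (160, 22, 35), (170, 22, 36)]
C hi near 0.09
[(0, 26, 47), (10, 28, 44), (20, 33, 39), (30, 31, 34), (40, 30, 33), (50, 31, 37), (60, 30, 42), (70, 30, 46), (80, 33, 47), (90, 37, 45), (100, 37, 40), (110, 39, 35), (120, 42, 32), (130, 35, 35), (140, 29, 41), (150, 26, 46), (160, 27, 51), (170, 27, 52)]
wrist1 590
0.098 83 x [-0.014 -0.006  0.033  0.037] y [0.071 0.09 ]
0.106 71 x [-0.013 -0.009  0.038  0.045] y [0.071 0.093]
0.114 33 x [0.038 0.039 0.041 0.046] y [0.069 0.092]
0.122 30 x [0.04  0.043 0.045 0.049] y [0.071 0.095]
0.13 26 x [0.042 0.043 0.048 0.059] y [0.0
[... 1201 characters left out ...]

0.106 19 x [-0.013 -0.01   0.035  0.04 ] y [0.075 0.09 ]
0.114 10 x [0.039 0.042 0.046 0.049] y [0.081 0.095]
0.122 15 x [0.04  0.042 0.048 0.052] y [0.073 0.094]
0.13 16 x [0.041 0.044 0.053 0.058] y [0.07  0.094]
0.138 21 x [0.044 0.048 0.058 0.062] y [0.079 0.095]
0.146 19 x [0.046 0.056 0.064 0.069] y [0.076 0.094]
0.154 14 x [0.046 0.049 0.064 0.066] y [0.076 0.094]
0.162 3 x [0.049 0.049 0.051 0.052] y [0.09  0.094]
0.17 12 x [0.049 0.05  0.052 0.057] y [0.079 0.094]
0.178 7 x [0.052 0.053 0.057 0.059] y [0.082 0.085]
0.186 13 x [0.052 0.055 0.058 0.06 ] y [0.082 0.087]
0.194 9 x [0.055 0.055 0.06  0.06 ] y [0.077 0.086]
shift [ 4.69  8.79 36.64] rot [ 1.000e-03 -0.000e+00 -1.474e+00]
```

Emit:
{"name": "play_rows", "arguments": {
  "moves": [
    [1,2,5,0,0,-0.18,6],
    [2,4,10,0,0,-0.36,5],
    [3,6,15,0,0,-0.54,5],
    [4,8,18,0,0,-0.72,5],
    [4.7,8.8,20,0,0,-0.9,5],
    [4.7,8.8,22,0,0,-1.08,5],
    [4.7,8.8,24,0,0,-1.26,5],
    [4.7,8.8,25,0,0,-1.44,5],
    [4.7,8.8,25,0,0,-1.474,5],
    [4.7,8.8,25,0,0,-1.474,5],
    [4.7,8.8,25,0,0,-1.474,5]
  ]
}}

```text
t: 4.22
position: [0.6802, -0.1902, 0.2015]
tool_rot: [[-0.136, 0.991, 0.002], [0.991, 0.136, -0.001], [-0.001, 0.001, -1.0]]
contact_force: [-0.9, -0.4, -0.5]
grip_width: 0.0501
grip_force: 0.0
```

```bash
python3 - <<'E'
from h import *
p,d,c=snap('wrist');P=pts(d,c)
k=(P[...,2]>.088)&(P[...,2]<.104)&(np.hypot(P[...,0]-.6795,P[...,1]+.19)<.025)&(d>0)
q=P[k];print(k.sum(),cv2.minAreaRect((q[:,:2]*1000).astype(np.float32)) if len(q) else '')
k=(P[...,2]>.021)&(P[...,2]<.032)&(np.hypot(P[...,0]-.6707,P[...,1]+.127)<.04)&(d>0);q=P[k];print(k.sum(),cv2.minEnclosingCircle(q[:,:2].astype(np.float32)) if len(q) else '')
save('w3',p)
plan([.6795,-.190,.085],97.9)
E
```

```text
391 ((679.7523193359375, -189.6470184326172), (19.21450424194336, 13.215485572814941), 6.858373641967773)
602 ((0.6706648468971252, -0.12693823873996735), 0.04001050442457199)
shift [ 0.03 -0.08 11.63] rot [ 0.001  0.001 -0.001]
```

Emit:
{"name": "play_rows", "arguments": {
  "moves": [
    [0,0,5,0,0,0,5],
    [0,0,9,0,0,0,5],
    [0,0,11.6,0,0,0,5],
    [0,0,11.6,0,0,0,5],
    [0,0,11.6,0,0,0,1],
    [0,0,11.6,0,0,0,1],
    [0,0,11.6,0,0,0,1],
    [0,0,11.6,0,0,0,1],
    [-1,0,11.6,0,0,0,1],
    [-2,0,11.6,0,0,0,1],
    [-3,0,11.6,0,0,0,1],
    [-4,0,11.6,0,0,0,1],
    [-5,0,11.6,0,0,0,1],
    [-6,0,11.6,0,0,0,1],
    [-6.25,0,11.6,0,0,0,1],
    [-6.25,0,11.6,0,0,0,1]
  ]
}}

```text
t: 6.28
position: [0.6877, -0.2501, 0.0871]
tool_rot: [[-0.138, 0.99, -0.003], [0.99, 0.138, 0.003], [0.004, -0.003, -1.0]]
contact_force: [-10.5, 8.5, 9.6]
grip_width: 0.0192
grip_force: 60.6
```

Emit:
{"name": "play_rows", "arguments": {
  "moves": [
    [-0.3,0,0,0,0,0,1],
    [-0.3,0,0,0,0,0,1],
    [-0.3,0,0,0,0,0,4.5],
    [-0.3,0,0,0,0,0,4.5],
    [-0.3,0,0,0,0,0,4.5],
    [-0.3,0,-6,0,0,0,5],
    [-0.3,0,-12,0,0,0,6],
    [-0.3,0,-16,0,0,0,7],
    [-0.3,0,-16,0,0,0,7]
  ]
}}

```text
t: 7.4
position: [0.6909, -0.2564, 0.2506]
tool_rot: [[-0.137, 0.991, 0.009], [0.991, 0.137, -0.005], [-0.006, 0.008, -1.0]]
contact_force: [-0.2, 0.0, -0.2]
grip_width: 0.0696
grip_force: 0.0
```

```bash
python3 - <<'E'
from h import *
p,d,c=snap('wrist');P=pts(d,c)
k=(P[...,2]>.088)&(P[...,2]<.104)&(np.hypot(P[...,0]-.688,P[...,1]+.252)<.025)&(d>0)
q=P[k];r=cv2.minAreaRect((q[:,:2]*1000).astype(np.float32));print(r, car(np.array([*np.array(r[0])/1000,.1])))
o=bot.observe();print(o['position'])
plan([.4247,-.170,.25],97.9)
E
```

```text
((688.343017578125, -248.5784454345703), (18.52000617980957, 13.173137664794922), 7.763939380645752) [-0.1228964  -0.00067496  0.1       ]
[ 0.68973474 -0.2557473   0.24689971]
shift [ 12.13 -25.08  -0.44] rot [ 0.004  0.003 -0.   ]
```

Emit:
{"name": "play_rows", "arguments": {
  "moves": [
    [0.6,0,6,0,0,0,5],
    [0.6,0,12,0,0,0,5],
    [0.6,0,16.2,0,0,0,5],
    [0.6,0,16.2,0,0,0,5],
    [0.6,0,16.2,0,0,0,1],
    [0.6,0,16.2,0,0,0,1],
    [0.6,0,16.2,0,0,0,1],
    [0.4,0,16.2,0,0,0,1],
    [0.2,0,16.2,0,0,0,1],
    [0.0,0,16.2,0,0,0,1],
    [0,0,16.2,0,0,0,1]
  ]
}}

```text
t: 8.82
position: [0.6878, -0.2504, 0.0854]
tool_rot: [[-0.139, 0.99, -0.005], [0.99, 0.139, 0.007], [0.008, -0.004, -1.0]]
contact_force: [-14.2, 16.8, 11.9]
grip_width: 0.0189
grip_force: 60.7
```

Emit:
{"name": "play_rows", "arguments": {
  "moves": [
    [0,0,0,0,0,0,4.5],
    [0,0,0,0,0,0,4.5],
    [0,0,-6,0,0,0,6],
    [0,0,-12,0,0,0,7],
    [0,0,-16,0,0,0,7],
    [3,-6,-16,0,0,0,7],
    [6,-11,-16,0,0,0,7],
    [9,-17,-16,0,0,0,7],
    [12,-23,-16,0,0,0,7],
    [12.1,-25,-16,0,0,0,7],
    [12.1,-25,-16,0,0,0,7],
    [12.1,-25,-16,0,0,0,7]
  ]
}}

```text
t: 10.32
position: [0.4256, -0.1702, 0.2434]
tool_rot: [[-0.137, 0.991, 0.002], [0.991, 0.137, -0.002], [-0.002, 0.002, -1.0]]
contact_force: [-0.3, -1.0, 0.3]
grip_width: 0.0696
grip_force: 0.0
```

```bash
cat >> h.py <<'E'
def cup(P,d,c0,z0=.036,z1=.05,r=.04):
    k=(P[...,2]>z0)&(P[...,2]<z1)&(np.hypot(P[...,0]-c0[0],P[...,1]-c0[1])<r)&(d>0)
    q=P[k]; (cx,cy),R=cv2.minEnclosingCircle(q[:,:2].astype(np.float32)) if len(q) else ((0,0),0); print('cup',k.sum(),round(cx,4),round(cy,4),round(R,4)); return cx,cy
E
python3 - <<'E'
from h import *
p,d,c=snap('wrist');P=pts(d,c)
x,y=cup(P,d,(.4247,-.170)); plan([x,y,.034],97.9)
for n,q in dict(A=(.624,.314),B=(.431,.160)).items():print(n);cup(P,d,q)
E
```

```text
cup 388 0.4245 -0.1704 0.0275
shift [ 2.000e-02 -1.500e-01  2.091e+01] rot [ 0.001  0.001 -0.   ]
A
cup 0 0 0 0
B
cup 0 0 0 0
```

Emit:
{"name": "play_rows", "arguments": {
  "moves": [
    [0,-0.15,6,0,0,0,7],
    [0,-0.15,12,0,0,0,7],
    [0,-0.15,18,0,0,0,7],
    [0,-0.15,20.9,0,0,0,7],
    [0,-0.15,20.9,0,0,0,7],
    [0,-0.15,20.9,0,0,0,4.5],
    [0,-0.15,20.9,0,0,0,4.5],
    [0,-0.15,20.9,0,0,0,4.5],
    [0,-0.15,20.9,0,0,0,4.5],
    [0,-0.15,17,0,0,0,4.5],
    [0,-0.15,11,0,0,0,4.5],
    [0,-0.15,5,0,0,0,4.5],
    [0,-0.15,-1,0,0,0,4.5],
    [-4,5,-1,0,0,0,4.5],
    [-4,10,-1,0,0,0,4.5],
    [-4,16,-1,0,0,0,4.5],
    [-2,21,-1,0,0,0,4.5],
    [0.9,24.85,-1,0,0,0,4.5],
    [0.9,24.85,-1,0,0,0,4.5],
    [0.9,24.85,-1,0,0,0,4.5]
  ]
}}

```text
t: 12.88
position: [0.6691, -0.1264, 0.252]
tool_rot: [[-0.138, 0.99, -0.001], [0.99, 0.138, -0.0], [-0.0, -0.001, -1.0]]
contact_force: [-0.1, 0.2, -1.8]
grip_width: 0.0537
grip_force: 63.7
```

```bash
python3 - <<'E'
from h import *
p,d,c=snap('wrist');P=pts(d,c)
# seat ring mouth
k=(P[...,2]>.022)&(P[...,2]<.031)&(np.hypot(P[...,0]-.6707,P[...,1]+.127)<.031)&(d>0);print(k.sum(),cv2.minEnclosingCircle(P[k][:,:2].astype(np.float32)))
o=bot.observe();print(o['position'],o['grip_width'],o['grip_force'])
# gripped cup rim location near
k=(np.hypot(P[...,0]-o['position'][0],P[...,1]-o['position'][1])<.035)&(P[...,2]>.21)&(P[...,2]<.29)&(d>0);print(k.sum(),P[k][:,2].mean() if k.any() else '')
plan([.6707,-.1269,.036],97.9)
E
```

```text
319 ((0.6705649495124817, -0.12659235298633575), 0.027539843693375587)
[ 0.66885138 -0.12689805  0.25220306] 0.0534092683865034 63.680333364754915
13040 0.24701220657479603
shift [-2.000e-02  2.000e-01  2.162e+01] rot [-0.001  0.    -0.   ]
```

Emit:
{"name": "play_rows", "arguments": {
  "moves": [
    [0,0.2,6,0,0,0,4.5],
    [0,0.2,12,0,0,0,4.5],
    [0,0.2,16,0,0,0,4.5],
    [0,0.2,18,0,0,0,4.5],
    [0,0.2,19.5,0,0,0,4.5],
    [0,0.2,20.5,0,0,0,4.5],
    [0,0.2,21.2,0,0,0,4.5],
    [0,0.2,21.6,0,0,0,4.5],
    [0,0.2,21.6,0,0,0,4.5]
  ]
}}

```text
t: 14.05
position: [0.6726, -0.1265, 0.0411]
tool_rot: [[-0.138, 0.99, 0.001], [0.99, 0.138, -0.001], [-0.001, 0.001, -1.0]]
contact_force: [-8.8, 2.3, 18.5]
grip_width: 0.0534
grip_force: 72.1
```

Emit:
{"name": "play_rows", "arguments": {
  "moves": [
    [0,0,-0.8,0,0,0,4.5],
    [0,-0.25,-0.8,0,0,0,4.5],
    [0,-0.25,-0.8,0,0,0,4.5]
  ]
}}

```text
t: 14.42
position: [0.6687, -0.1264, 0.044]
tool_rot: [[-0.137, 0.991, -0.0], [0.991, 0.137, 0.0], [0.0, -0.0, -1.0]]
contact_force: [0.2, -0.3, -1.9]
grip_width: 0.054
grip_force: 63.7
```

```bash
python3 - <<'E'
from h import *
o=bot.observe();print(o['position'],o['contact_force'],o['grip_width'])
plan([.6707,-.1269,.036],97.9)
p,d,c=snap('wrist');P=pts(d,c)
k=(np.hypot(P[...,0]-.6707,P[...,1]+.127)<.034)&(P[...,2]>.03)&(P[...,2]<.07)&(d>0)
z=P[k][:,2];print(k.sum(),np.percentile(z,[2,50,98]));cup(P,d,(.6707,-.127),np.percentile(z,98)-.004,np.percentile(z,98)+.004,.034)
save('w4',p)
E
```

```text
[ 0.66870761 -0.12640765  0.04400967] [ 0.1785511  -0.34226692 -1.86053976] 0.054012291072765006
shift [-0.08  0.19  0.8 ] rot [-0. -0.  0.]
8773 [0.0310665  0.04598731 0.06561486]
cup 691 0.6697 -0.1206 0.0326
```

View pics/w4.png

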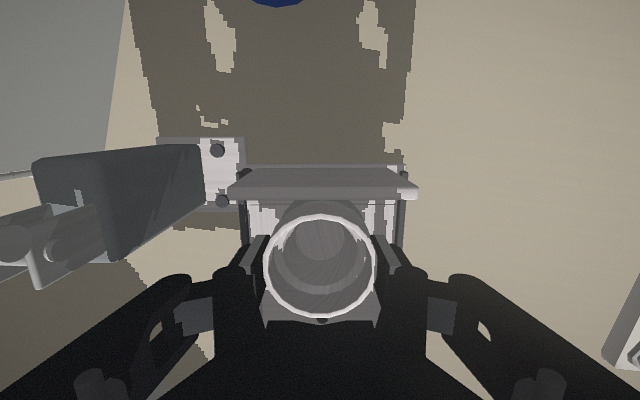

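Cup C is held upright just above the seat; its rim ellipse is centred at about (319.5,266).

```bash
python3 - <<'E'
from h import *
c={k:np.array(v) for k,v in eyes.get_calibration('wrist').items() if k in'KRt'}
for u,v in((319.5,214),(319.5,318),(263,266),(376,266)): print(ray(u,v,.052,c).round(4),car(ray(u,v,.052,c)).round(4))
E
```

```text
[ 0.6656 -0.0987  0.052 ] [0.0286 0.0011 0.052 ]
[ 0.673  -0.1512  0.052 ] [-0.0243  0.0011  0.052 ]
[ 0.6434 -0.1271  0.052 ] [0.0036 0.027  0.052 ]
[ 0.6948 -0.1199  0.052 ] [ 0.0036 -0.0248  0.052 ]
```

Emit:
{"name": "play_rows", "arguments": {
  "moves": [
    [-0.2,0.1,0,0,0,0,4.5],
    [-0.2,0.1,0.2,0,0,0,4.5],
    [-0.2,0.1,0.5,0,0,0,4.5],
    [-0.2,0.1,0.8,0,0,0,4.5],
    [-0.2,0.1,0.8,0,0,0,4.5]
  ]
}}

```text
t: 15.1
position: [0.6712, -0.1286, 0.0401]
tool_rot: [[-0.138, 0.99, 0.001], [0.99, 0.138, -0.001], [-0.001, 0.0, -1.0]]
contact_force: [-7.3, 1.5, 19.9]
grip_width: 0.0537
grip_force: 72.9
```

Emit:
{"name": "play_rows", "arguments": {
  "moves": [
    [0,0,-0.3,0,0,0,4.5],
    [0,0,-0.3,0,0,0,7],
    [0,0,-0.3,0,0,0,7],
    [0,0,-0.3,0,0,0,7],
    [0,0,-5,0,0,0,7],
    [0,0,-11,0,0,0,7],
    [0,0,-17,0,0,0,7],
    [0,0,-21,0,0,0,7],
    [0,0,-21,0,0,0,7]
  ]
}}

```text
t: 16.23
position: [0.6724, -0.1291, 0.2516]
tool_rot: [[-0.138, 0.99, 0.008], [0.99, 0.138, -0.003], [-0.004, 0.008, -1.0]]
contact_force: [0.7, 0.1, -0.5]
grip_width: 0.07
grip_force: 0.0
```

```bash
python3 - <<'E'
from h import *
p,d,c=snap('wrist');P=pts(d,c)
k=(np.hypot(P[...,0]-.6707,P[...,1]+.127)<.031)&(P[...,2]>.036)&(P[...,2]<.07)&(d>0)
q=P[k];print(k.sum(),np.percentile(q[:,2],[2,25,50,75,98]).round(4));x,y=cup(P,d,(.6707,-.127),.036,.06,.034)
A=np.c_[q[:,:2]-[.6707,-.127],np.ones(len(q))];print('tilt',np.linalg.lstsq(A,q[:,2],rcond=None)[0].round(3))
plan([.431,.160,.25],97.9); print(bot.observe()['position'])
E
```

```text
404 [0.0365 0.0421 0.0428 0.0434 0.0443]
cup 404 0.6718 -0.1283 0.0275
tilt [0.003 0.014 0.042]
shift [ 31.89 -19.81  -0.3 ] rot [0.003 0.002 0.   ]
[ 0.67110859 -0.12857422  0.24820557]
```

Emit:
{"name": "play_rows", "arguments": {
  "moves": [
    [0,0,-4,0,0,0,7],
    [5,0,-4,0,0,0,7],
    [10,-3,-4,0,0,0,7],
    [15,-6,-4,0,0,0,7],
    [20,-10,-3,0,0,0,7],
    [25,-14,-2,0,0,0,7],
    [29,-18,-1,0,0,0,7],
    [31.9,-19.8,0,0,0,0,7],
    [31.9,-19.8,0,0,0,0,7],
    [31.9,-19.8,0,0,0,0,7],
    [31.9,-19.8,0,0,0,0,7]
  ]
}}

```text
t: 17.65
position: [0.4309, 0.1597, 0.2461]
tool_rot: [[-0.136, 0.991, -0.0], [0.991, 0.136, -0.0], [-0.0, -0.0, -1.0]]
contact_force: [0.3, -0.4, 0.0]
grip_width: 0.0702
grip_force: 0.0
```

```bash
python3 - <<'E'
from h import *
p,d,c=snap('wrist');P=pts(d,c)
x,y=cup(P,d,(.431,.160)); plan([x,y,.034],97.9); print(bot.observe()['position'])
E
```

```text
cup 381 0.4303 0.1599 0.0275
shift [ 0.03 -0.05 21.23] rot [-0.     0.    -0.001]
[0.43095831 0.15975103 0.24625769]
```

Emit:
{"name": "play_rows", "arguments": {
  "moves": [
    [0,0,6,0,0,0,7],
    [0,0,12,0,0,0,7],
    [0,0,18,0,0,0,7],
    [0,0,21.2,0,0,0,7],
    [0,0,21.2,0,0,0,7],
    [0,0,21.2,0,0,0,4.5],
    [0,0,21.2,0,0,0,4.5],
    [0,0,21.2,0,0,0,4.5],
    [0,0,21.2,0,0,0,4.5]
  ]
}}

```text
t: 18.82
position: [0.4322, 0.1606, 0.0362]
tool_rot: [[-0.138, 0.99, 0.004], [0.99, 0.138, 0.0], [-0.0, 0.004, -1.0]]
contact_force: [-0.1, -1.4, 6.6]
grip_width: 0.053
grip_force: 63.5
```

Emit:
{"name": "play_rows", "arguments": {
  "moves": [
    [0,0,-5,0,0,0,4.5],
    [0,0,-11,0,0,0,4.5],
    [0,0,-17,0,0,0,4.5],
    [0,0,-23,0,0,0,4.5],
    [-3,1.5,-26,0,0,0,4.5],
    [-8,5,-27,0,0,0,4.5],
    [-13,9,-27,0,0,0,4.5],
    [-18,13,-27,0,0,0,4.5],
    [-23,16.5,-27,0,0,0,4.5],
    [-28,19.8,-27,0,0,0,4.5],
    [-31.9,19.8,-27,0,0,0,4.5],
    [-31.9,19.8,-25,0,0,0,4.5],
    [-31.9,19.8,-19,0,0,0,4.5],
    [-31.9,19.8,-13,0,0,0,4.5],
    [-31.9,19.8,-8,0,0,0,4.5],
    [-31.9,19.8,-6,0,0,0,4.5],
    [-31.9,19.8,-6,0,0,0,4.5],
    [-31.9,19.8,-6,0,0,0,4.5]
  ]
}}

```text
t: 21.08
position: [0.6721, -0.1287, 0.0975]
tool_rot: [[-0.138, 0.99, 0.005], [0.99, 0.138, -0.002], [-0.002, 0.004, -1.0]]
contact_force: [0.2, -0.8, -0.3]
grip_width: 0.0529
grip_force: 63.6
```

```bash
python3 - <<'E'
from h import *
o=bot.observe();print(o['position'],o['contact_force'],o['grip_width'])
p,d,c=snap('wrist');P=pts(d,c)
save('w5',p[150:350,180:480])
z0=o['position'][2]-.036
print('foot',z0)
k=(np.hypot(P[...,0]-o['position'][0],P[...,1]-o['position'][1])<.034)&(np.abs(P[...,2]-z0-.042)<.004)&(d>0)
v,u=np.where(k);print(k.sum(),u.min(),u.max(),v.min(),v.max())
# rim via bright ellipse
for a,b in((u.min(),None),(u.max(),None)): pass
plan([.6718,-.1283,.056],97.9)
E
```

```text
[ 0.67210322 -0.12868023  0.09748205] [ 0.17880767 -0.76155375 -0.29242824] 0.05290372959284835
foot 0.06148204624157259
2841 246 390 212 317
shift [ 0.07 -0.06  4.17] rot [0.005 0.003 0.   ]
```

View pics/w5.png

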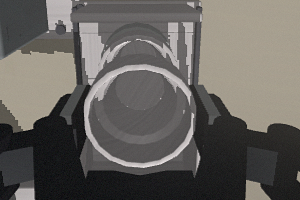

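Emit:
{"name": "play_rows", "arguments": {
  "moves": [
    [0.05,-0.05,1.5,0,0,0,4.5],
    [0.05,-0.05,2.5,0,0,0,4.5],
    [0.05,-0.05,3.2,0,0,0,4.5],
    [0.05,-0.05,3.7,0,0,0,4.5],
    [0.05,-0.05,4.1,0,0,0,4.5],
    [0.05,-0.05,4.1,0,0,0,4.5]
  ]
}}

```text
t: 21.88
position: [0.6709, -0.1283, 0.0583]
tool_rot: [[-0.138, 0.99, 0.001], [0.99, 0.138, -0.001], [-0.001, 0.001, -1.0]]
contact_force: [-12.2, 2.2, 24.2]
grip_width: 0.053
grip_force: 78.5
```

Emit:
{"name": "play_rows", "arguments": {
  "moves": [
    [0,0,-0.3,0,0,0,4.5],
    [0,0,-0.3,0,0,0,7],
    [0,0,-0.3,0,0,0,7],
    [0,0,-0.3,0,0,0,7],
    [0,0,-5,0,0,0,7],
    [0,0,-11,0,0,0,7],
    [0,0,-17,0,0,0,7],
    [0,0,-20,0,0,0,7],
    [0,0,-20,0,0,0,7]
  ]
}}

```text
t: 23.0
position: [0.6712, -0.1284, 0.257]
tool_rot: [[-0.138, 0.99, 0.006], [0.99, 0.138, -0.002], [-0.003, 0.006, -1.0]]
contact_force: [0.1, 0.4, 0.4]
grip_width: 0.0703
grip_force: 0.0
```

```bash
python3 - <<'E'
from h import *
p,d,c=snap('wrist');P=pts(d,c)
k=(np.hypot(P[...,0]-.6707,P[...,1]+.127)<.033)&(P[...,2]>.054)&(P[...,2]<.08)&(d>0)
q=P[k];print(k.sum(),np.percentile(q[:,2],[2,25,50,75,98]).round(4));x,y=cup(P,d,(.6707,-.127),.056,.08,.034)
A=np.c_[q[:,:2]-[.6707,-.127],np.ones(len(q))];print('tilt',np.linalg.lstsq(A,q[:,2],rcond=None)[0].round(3))
plan([.624,.314,.25],97.9); print(bot.observe()['position'])
E
```

```text
439 [0.0544 0.0598 0.0607 0.0613 0.0623]
cup 404 0.6721 -0.1286 0.0276
tilt [0.001 0.015 0.06 ]
shift [44.42  1.52  0.35] rot [0.001 0.001 0.   ]
[ 0.67004902 -0.1280171   0.25384504]
```

Emit:
{"name": "play_rows", "arguments": {
  "moves": [
    [0,0,-3,0,0,0,7],
    [6,0,-3,0,0,0,7],
    [12,0,-3,0,0,0,7],
    [18,0,-3,0,0,0,7],
    [24,0,-3,0,0,0,7],
    [30,0.5,-3,0,0,0,7],
    [36,1,-2,0,0,0,7],
    [42,1.5,-1,0,0,0,7],
    [44.4,1.5,0,0,0,0,7],
    [44.4,1.5,0,0,0,0,7],
    [44.4,1.5,0,0,0,0,7],
    [44.4,1.5,0,0,0,0,7]
  ]
}}

```text
t: 24.55
position: [0.6242, 0.3123, 0.2538]
tool_rot: [[-0.135, 0.991, 0.001], [0.991, 0.135, -0.0], [-0.0, 0.001, -1.0]]
contact_force: [0.7, -0.7, 0.7]
grip_width: 0.0695
grip_force: 0.0
```

```bash
python3 - <<'E'
from h import *
p,d,c=snap('wrist');P=pts(d,c)
x,y=cup(P,d,(.624,.314)); plan([x,y,.034],97.9); print(bot.observe()['position'])
E
```

```text
cup 119 0.5959 0.2976 0.023
shift [-1.09 -3.03 21.99] rot [ 0.001  0.    -0.002]
[0.62421477 0.31244996 0.2538966 ]
```

```bash
python3 - <<'E'
from h import *
p,d,c=snap('wrist');P=pts(d,c);save('w6',p)
x,y=cup(P,d,(.596,.298),r=.034);x,y=cup(P,d,(x,y),r=.034);x,y=cup(P,d,(x,y),r=.032); plan([x,y,.034],97.9)
q=P[(P[...,2]>.012)&(P[...,2]<.25)&(d>.2)]-[x,y,0]; r=np.hypot(q[:,0],q[:,1]); q=q[(r>.032)&(r<.12)]
o=[]
for a in range(0,180,15):
    e=np.array([np.cos(np.radians(a)),np.sin(np.radians(a))]); s=np.abs(q[:,:2]@e); t=np.abs(q[:,:2]@[-e[1],e[0]])
    o.append((a,round(1000*np.hypot(np.maximum(0,np.maximum(s-.05,.03-s)),np.maximum(0,t-.012)).min())))
print(o)
E
```

```text
cup 239 0.5841 0.2906 0.0274
cup 380 0.5837 0.2904 0.0276
cup 380 0.5837 0.2904 0.0276
shift [-1.66 -4.33 21.99] rot [ 0.001  0.    -0.002]
[(0, 38), (15, 30), (30, 21), (45, 10), (60, 0), (75, 0), (90, 0), (105, 6), (120, 15), (135, 27), (150, 38), (165, 46)]
```

View pics/w6.png

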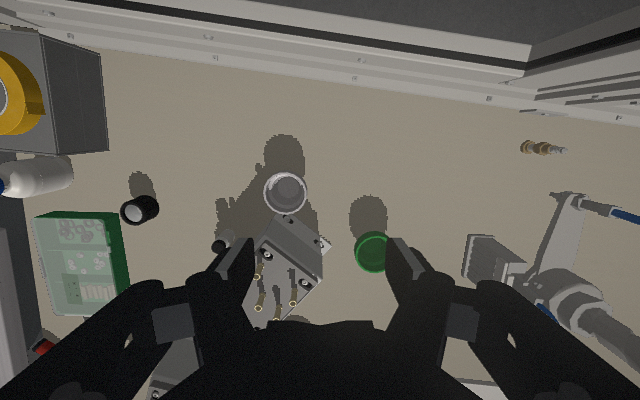

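Knocked cup A now stands at (285,193), beside the pinned module; the finger line at yaw 97.9° is clear.

```bash
python3 - <<'E'
from h import *
W=np.load('wrist2.npz');P=pts(W['d'],W)[:225];q=P[(P[...,2]>.06)&(P[...,2]<.2)]-[.5837,.2904,0]
r=np.hypot(q[:,0],q[:,1])
for z in(.06,.075,.09):
    k=(q[:,2]>z)&(r<.12); i=np.where(k)[0]; 
    if len(i): j=i[r[i].argmin()];print(z,q[j].round(3),'tool x',q[i][:,:2]@[-.138,.99][0:2] .__class__ and (q[i][:,:2]@np.array([-.138,.99])).max().round(3))
E
```

```text
Traceback (most recent call last):
ValueError: matmul: Input operand 1 does not have enough dimensions (has 0, gufunc core with signature (n?,k),(k,m?)->(n?,m?) requires 1)
```

Emit:
{"name": "play_rows", "arguments": {
  "moves": [
    [-1.65,-4.3,2,0,0,0,7],
    [-1.65,-4.3,8,0,0,0,7],
    [-1.65,-4.3,10,0,0,0,7],
    [-1.65,-4.3,10,0,0,0,7]
  ]
}}

```text
t: 25.15
position: [0.5829, 0.2913, 0.1523]
tool_rot: [[-0.137, 0.991, -0.002], [0.991, 0.137, -0.001], [-0.0, -0.002, -1.0]]
contact_force: [0.1, -0.7, 0.3]
grip_width: 0.0702
grip_force: 0.0
```

```bash
python3 - <<'E'
from h import *
W=np.load('wrist2.npz');P=pts(W['d'],W)[:225];q=P[(P[...,2]>.06)&(P[...,2]<.2)]-[.5837,.2904,0]
r=np.hypot(q[:,0],q[:,1])
for z in(.06,.075,.09):
    i=(q[:,2]>z)&(r<.14)
    if i.any(): print(z,r[i].min().round(3),'tool x max',(q[i][:,:2]@np.array([-.138,.99])).max().round(3))
p,d,c=snap('wrist');P=pts(d,c);x,y=cup(P,d,(.5837,.2904),r=.034);plan([x,y,.034],97.9)
E
```

```text
0.06 0.056 tool x max -0.052
0.075 0.058 tool x max -0.053
0.09 0.081 tool x max -0.076
cup 740 0.5838 0.2903 0.0277
shift [-0.15 -0.08 12.05] rot [ 0.001 -0.    -0.   ]
```

Emit:
{"name": "play_rows", "arguments": {
  "moves": [
    [-0.1,-0.1,4,0,0,0,7],
    [-0.1,-0.1,9,0,0,0,7],
    [-0.1,-0.1,12,0,0,0,7],
    [-0.1,-0.1,12,0,0,0,7],
    [-0.1,-0.1,12,0,0,0,4.5],
    [-0.1,-0.1,12,0,0,0,4.5],
    [-0.1,-0.1,12,0,0,0,4.5],
    [-0.1,-0.1,12,0,0,0,4.5],
    [-0.1,-0.1,6,0,0,0,4.5],
    [-0.1,-0.1,0,0,0,0,4.5],
    [-0.1,-0.1,-6,0,0,0,4.5],
    [-0.1,-0.1,-12,0,0,0,4.5],
    [-0.1,-0.1,-14,0,0,0,4.5],
    [-0.1,-0.1,-14,0,0,0,4.5]
  ]
}}

```text
t: 26.95
position: [0.583, 0.2908, 0.2952]
tool_rot: [[-0.138, 0.99, 0.004], [0.99, 0.138, 0.001], [0.001, 0.004, -1.0]]
contact_force: [0.6, -0.8, -2.2]
grip_width: 0.0537
grip_force: 63.8
```

```bash
python3 - <<'E'
from h import *
o=bot.observe();print(o['position'],o['grip_width']);plan([.6721,-.1286,.29],97.9)
E
```

```text
[0.58296802 0.29083652 0.29523151] 0.05370488288141966
shift [-42.77   3.05   0.51] rot [ 0.004 -0.001  0.   ]
```

Emit:
{"name": "play_rows", "arguments": {
  "moves": [
    [-6,3,0,0,0,0,4.5],
    [-12,3,0,0,0,0,4.5],
    [-18,3,0,0,0,0,4.5],
    [-24,3,0,0,0,0,4.5],
    [-30,3,0,0,0,0,4.5],
    [-36,3,0,0,0,0,4.5],
    [-41,3,0,0,0,0,4.5],
    [-42.8,3,3,0,0,0,4.5],
    [-42.8,3,8,0,0,0,4.5],
    [-42.8,3,13,0,0,0,4.5],
    [-42.8,3,17,0,0,0,4.5],
    [-42.8,3,17.5,0,0,0,4.5],
    [-42.8,3,17.5,0,0,0,4.5],
    [-42.8,3,17.5,0,0,0,4.5]
  ]
}}

```text
t: 28.7
position: [0.6722, -0.1296, 0.1207]
tool_rot: [[-0.138, 0.99, 0.004], [0.99, 0.138, -0.001], [-0.002, 0.003, -1.0]]
contact_force: [0.8, -0.5, -0.8]
grip_width: 0.0535
grip_force: 63.8
```

```bash
python3 - <<'E'
from h import *
plan([.6721,-.1286,.074],97.9)
E
```

```text
shift [ 0.11 -0.01  4.67] rot [0.003 0.002 0.   ]
```

Emit:
{"name": "play_rows", "arguments": {
  "moves": [
    [0.1,0,1.5,0,0,0,4.5],
    [0.1,0,2.7,0,0,0,4.5],
    [0.1,0,3.5,0,0,0,4.5],
    [0.1,0,4.1,0,0,0,4.5],
    [0.1,0,4.6,0,0,0,4.5],
    [0.1,0,4.6,0,0,0,4.5]
  ]
}}

```text
t: 29.45
position: [0.6718, -0.1286, 0.075]
tool_rot: [[-0.138, 0.99, 0.002], [0.99, 0.138, -0.001], [-0.001, 0.002, -1.0]]
contact_force: [-4.1, 1.8, 9.5]
grip_width: 0.0534
grip_force: 65.6
```

Emit:
{"name": "play_rows", "arguments": {
  "moves": [
    [0,0,-0.1,0,0,0,7],
    [0,0,-0.1,0,0,0,7],
    [0,0,-0.1,0,0,0,7],
    [0,0,-6,0,0,0,7],
    [0,0,-12,0,0,0,7],
    [-3,0,-16,0,0,0,6],
    [-7,0,-16,0,0,0,5],
    [-11,0,-16,0,0,0,5],
    [-12.1,0,-16,0,0,0,5],
    [-12.1,0,-16,0,0,0,5],
    [-12.1,0,-16,0,0,0,5]
  ]
}}

```text
t: 30.82
position: [0.6875, -0.2466, 0.2322]
tool_rot: [[-0.139, 0.99, -0.0], [0.99, 0.139, 0.001], [0.001, -0.0, -1.0]]
contact_force: [-0.2, 1.0, 0.1]
grip_width: 0.0502
grip_force: 0.0
```

```bash
python3 - <<'E'
from h import *
p,d,c=snap('wrist');P=pts(d,c);save('w7',p)
q=P[(np.hypot(P[...,0]-.672,P[...,1]+.128)<.033)&(P[...,2]>.072)&(P[...,2]<.11)&(d>0)]
print(len(q),np.percentile(q[:,2],[2,25,50,75,98]).round(4));cup(P,d,(.672,-.128),.073,.1,.034)
A=np.c_[q[:,:2]-[.6707,-.127],np.ones(len(q))];print('tilt',np.linalg.lstsq(A,q[:,2],rcond=None)[0].round(3))
k=(P[...,2]>.088)&(P[...,2]<.104)&(np.hypot(P[...,0]-.688,P[...,1]+.249)<.02)&(d>0)
r=cv2.minAreaRect((P[k][:,:2]*1000).astype(np.float32));print(r)
plan([r[0][0]/1000,r[0][1]/1000,.085],97.9)
E
```

```text
790 [0.0729 0.0779 0.0787 0.0793 0.0803]
cup 768 0.6726 -0.1294 0.0276
tilt [-0.    -0.014  0.078]
((688.0942993164062, -248.9739990234375), (19.455387115478516, 13.708484649658203), 7.45280122756958)
shift [-0.26  0.02 14.73] rot [-0.    -0.001  0.002]
```

Emit:
{"name": "play_rows", "arguments": {
  "moves": [
    [-0.25,0,6,0,0,0,5],
    [-0.25,0,11,0,0,0,5],
    [-0.25,0,14.7,0,0,0,5],
    [-0.25,0,14.7,0,0,0,5],
    [-0.25,0,14.7,0,0,0,1],
    [-0.25,0,14.7,0,0,0,1],
    [-0.25,0,14.7,0,0,0,1],
    [-0.25,0,14.7,0,0,0,1],
    [0.75,0,14.7,0,0,0,1],
    [1.75,0,14.7,0,0,0,1],
    [2.75,0,14.7,0,0,0,1],
    [3.75,0,14.7,0,0,0,1],
    [4.75,0,14.7,0,0,0,1],
    [5.5,0,14.7,0,0,0,1],
    [5.9,0,14.7,0,0,0,1],
    [6.1,0,14.7,0,0,0,1],
    [6.1,0,14.7,0,0,0,1]
  ]
}}

```text
t: 33.0
position: [0.6792, -0.1898, 0.089]
tool_rot: [[-0.138, 0.99, 0.001], [0.99, 0.138, -0.004], [-0.004, 0.0, -1.0]]
contact_force: [-7.3, -4.0, 5.8]
grip_width: 0.0191
grip_force: 59.6
```

Emit:
{"name": "play_rows", "arguments": {
  "moves": [
    [0.2,0,0,0,0,0,1],
    [0.4,0,0,0,0,0,1],
    [0.4,0,0,0,0,0,1],
    [0.4,0,0,0,0,0,1]
  ]
}}

```text
t: 33.5
position: [0.6791, -0.1897, 0.0891]
tool_rot: [[-0.136, 0.991, 0.003], [0.991, 0.137, -0.01], [-0.01, 0.002, -1.0]]
contact_force: [-5.0, -15.9, 1.6]
grip_width: 0.0193
grip_force: 59.0
```

Emit:
{"name": "play_rows", "arguments": {
  "moves": [
    [0,0,0,0,0,0,4.5],
    [0,0,0,0,0,0,4.5],
    [0,0,0,0,0,0,4.5],
    [0,0,-6,0,0,0,4],
    [0,0,-12,0,0,0,2],
    [0,0,-18,0,0,0,0],
    [0,0,-18,0,0,0,0],
    [0,0,-18,0,0,0,0]
  ]
}}

```text
t: 34.5
position: [0.6784, -0.1832, 0.2651]
tool_rot: [[-0.138, 0.99, -0.0], [0.99, 0.138, 0.0], [0.0, -0.0, -1.0]]
contact_force: [-0.5, -0.6, -0.7]
grip_width: 0.0001
grip_force: 0.0
```

```bash
python3 - <<'E'
from h import *
p,d,c=snap('wrist');P=pts(d,c);Q=car(P)
k=(P[...,2]>.088)&(P[...,2]<.104)&(np.hypot(P[...,0]-.68,P[...,1]+.19)<.02)&(d>0)
r=cv2.minAreaRect((P[k][:,:2]*1000).astype(np.float32));print('handle',r[0],car(np.array([*r[0],0])/1000).round(4))
cup(P,d,(.672,-.128),.073,.1,.034)
for n in('wrist','side'):
    if n=='side': p,d,c=snap('side');Q=car(pts(d,c))
    for nm,zl,zh,x0,x1 in(('keeper',.098,.112,-.03,.01),('tab',.178,.215,.03,.09),('bar',.166,.177,.03,.09),('grip',.14,.165,.03,.09)):
        s=Q[(d>0)&(np.abs(Q[...,1]-.08)<.02)&(Q[...,2]>zl)&(Q[...,2]<zh)&(Q[...,0]>x0)&(Q[...,0]<x1)]
        if len(s): print(n,nm,len(s),np.percentile(s,[3,50,97],axis=0).round(4).tolist())
plan(wc(.092,.08,.26),97.9);plan(wc(.092,.08,.203),97.9)
E
```

```text
handle (679.3056030273438, -187.3749237060547) [-0.0611 -0.0002  0.    ]
cup 462 0.6725 -0.1295 0.0274
wrist keeper 119 [[-0.0115, 0.0738, 0.0992], [-0.0076, 0.0789, 0.1057], [-0.0038, 0.0852, 0.107]]
wrist tab 544 [[0.0507, 0.0747, 0.1791], [0.0552, 0.0778, 0.1947], [0.0615, 0.0838, 0.1993]]
wrist bar 305 [[0.0485, 0.0669, 0.1678], [0.0502, 0.0758, 0.1741], [0.0539, 0.0921, 0.1763]]
wrist grip 449 [[0.0443, 0.0668, 0.1407], [0.0572, 0.078, 0.1526], [0.0677, 0.0912, 0.164]]
side keeper 16 [[-0.0107, 0.077, 0.0986], [-0.0074, 0.0836, 0.1063], [-0.0037, 0.0873, 0.1086]]
side tab 33 [[0.052, 0.0805, 0.1781], [0.057, 0.0835, 0.1885], [0.0604, 0.0867, 0.2017]]
side bar 10 [[0.0489, 0.0796, 0.1699], [0.0498, 0.0907, 0.1747], [0.0539, 0.094, 0.1768]]
side grip 49 [[0.0457, 0.0745, 0.1408], [0.0583, 0.0852, 0.1496], [0.0673, 0.0926, 0.1595]]
shift [14.85 -7.91  0.35] rot [-0.003 -0.002  0.   ]
shift [14.84 -7.89  6.05] rot [-0.003 -0.002  0.   ]
```

Emit:
{"name": "play_rows", "arguments": {
  "moves": [
    [5,0,-1,0,0,0,0],
    [10,0,-1,0,0,0,0],
    [14.9,-2,-1,0,0,0,0],
    [14.9,-7.9,-1,0,0,0,0],
    [14.9,-7.9,-1,0,0,0,0],
    [14.9,-7.9,3,0,0,0,0],
    [14.9,-7.9,6,0,0,0,0],
    [14.9,-7.9,6,0,0,0,0]
  ]
}}

```text
t: 35.6
position: [0.578, -0.0465, 0.2016]
tool_rot: [[-0.137, 0.991, -0.007], [0.991, 0.137, 0.002], [0.003, -0.007, -1.0]]
contact_force: [1.1, 0.7, 0.1]
grip_width: 0.0002
grip_force: 0.0
```

```bash
python3 - <<'E'
from h import *
o=bot.observe();print(car(o['position']).round(4),o['contact_force'])
p,d,c=snap('side'); save('s8',cv2.resize(p[80:230,290:440],(600,600),interpolation=cv2.INTER_CUBIC))
E
```

```text
[0.0923 0.0807 0.2016] [1.08619521 0.71456813 0.09800277]
```

View pics/s8.png

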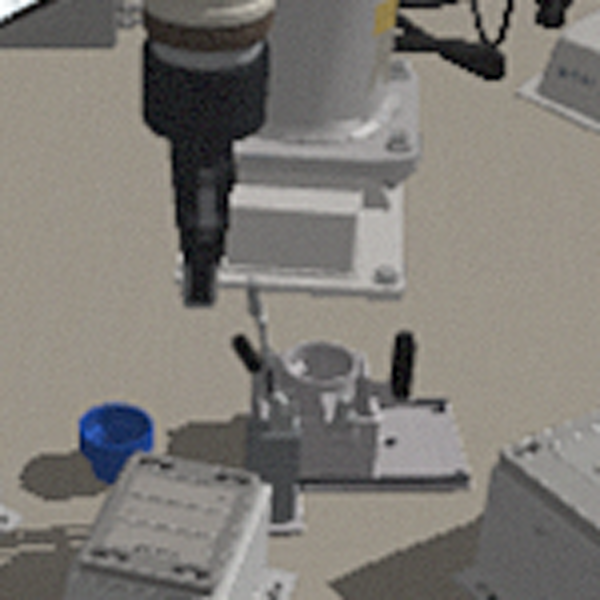

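The closed fingers stand beside the tab (255,290), gate shut round the stack. Push the claw over.

Emit:
{"name": "play_rows", "arguments": {
  "moves": [
    [-1,0,0,0,0,0,0],
    [-2,0,0,0,0,0,0],
    [-2.7,0,0,0,0,0,0],
    [-3.4,0,0,0,0,0,0],
    [-4.1,0,0,0,0,0,0],
    [-4.8,0,0,0,0,0,0],
    [-5.4,0,0,0,0,0,0],
    [-5.8,0,0,0,0,0,0],
    [-5.8,0,0,0,0,0,0],
    [-5.8,0,0,0,0,0,0],
    [-5.8,0,-5,0,0,0,0],
    [-5.8,0,-5,0,0,0,0],
    [-5.8,0,-5,0,0,0,0]
  ]
}}

```text
t: 37.28
position: [0.5876, -0.1042, 0.2553]
tool_rot: [[-0.138, 0.99, 0.0], [0.99, 0.138, -0.0], [-0.0, 0.0, -1.0]]
contact_force: [-0.5, -0.3, -1.6]
grip_width: 0.0001
grip_force: 0.0
```

```bash
cat > latch.py <<'E'
from h import *
def prof(n):
    p,d,c=snap(n);Q=car(pts(d,c))
    s=Q[(d>0)&(np.abs(Q[...,1]-.08)<.018)&(Q[...,2]>.093)&(Q[...,2]<.185)&(Q[...,0]>-.07)&(Q[...,0]<.11)]
    for x in np.arange(-.07,.11,.006):
        t=s[(s[:,0]>=x)&(s[:,0]<x+.006)]
        if len(t): print(n,round(x,3),len(t),'z',np.percentile(t[:,2],[3,50,97]).round(3),'y',np.percentile(t[:,1],[3,97]).round(3))
    return p
E
python3 - <<'E'
from latch import *
p=prof('side'); prof('wrist'); save('s9',cv2.resize(p[120:220,310:430],(720,600),interpolation=cv2.INTER_CUBIC))
print(car(bot.observe()['position']).round(4))
E
```

```text
side -0.046 3 z [0.095 0.095 0.096] y [0.08  0.087]
side -0.04 5 z [0.096 0.096 0.098] y [0.075 0.084]
side -0.034 6 z [0.095 0.099 0.1  ] y [0.079 0.087]
side -0.028 9 z [0.094 0.1   0.102] y [0.076 0.087]
side -0.022 14 z [0.095 0.099 0.102] y [0.072 0.092]
side -0.016 12 z [0.095 0.099 0.107] y [0.07  0.092]
side -0.01 18 z [0.099 0.102 0.11 ] y [0.068 0.093]
side -0.004 9 z [0.097 0.101 0.106] y [0.069 0.095]
side 0.002 8 z [0.101 0.105 0.106] y [0.069 0.092]
side 0.008 6 z [0.104 0.105 0.107] y [0.068 0.093]
side 0.014 9 z [0.106 0.107 0.111] y [0.067 0.093]
side 0.02 13 z [0.107 0.11  0.113] y [0.069 0.095]
side 0.026 23 z [0.096 0.111 0.115] y [0.068 0.096]
side 0.032 20 z [0.094 0.105 0.114] y [0.071 0.092]
side 0.038 23 z [0.096 0.115 0.123] y [0.072 0.091]
side 0.044 17 z [0.114 0.126 0.136] y [0.077 0.092]
side 0.05 17 z [0.13  0.139 0.148] y [0.075 0.088]
side 0.056 17 z [0.134 0.148 0.157] y [0.076 0.087]
side 0.062 11 z [0.142 0.152 0.157] y [0.076 0.087]
side 0.068 2 z [0.153 0.153 0.153] y [0.076 0.08 ]
wrist -0.016 10 z [0.096 0.097 0.099] y [0.068 0.092]
wrist -0.01 89 z [0.097 0.104 0.107] y [0.068 0.092]
wrist -0.004 85 z [0.094 0.1   0.103] y [0.067 0.092]
wrist 0.002 44 z [0.101 0.103 0.104] y [0.067 0.092]
wrist 0.008 42 z [0.103 0.104 0.106] y [0.067 0.093]
wrist 0.014 68 z [0.105 0.107 0.109] y [0.066 0.094]
wrist 0.02 72 z [0.107 0.109 0.111] y [0.066 0.094]
wrist 0.026 109 z [0.098 0.11  0.113] y [0.066 0.093]
wrist 0.032 129 z [0.102 0.111 0.114] y [0.067 0.093]
wrist 0.038 144 z [0.111 0.115 0.124] y [0.068 0.092]
wrist 0.044 50 z [0.112 0.127 0.136] y [0.068 0.091]
wrist 0.05 67 z [0.136 0.142 0.147] y [0.074 0.085]
wrist 0.056 76 z [0.147 0.153 0.155] y [0.074 0.086]
wrist 0.062 115 z [0.151 0.153 0.156] y [0.074 0.086]
wrist 0.068 24 z [0.15  0.151 0.153] y [0.076 0.084]
[0.0342 0.0797 0.2539]
```

View pics/s9.png

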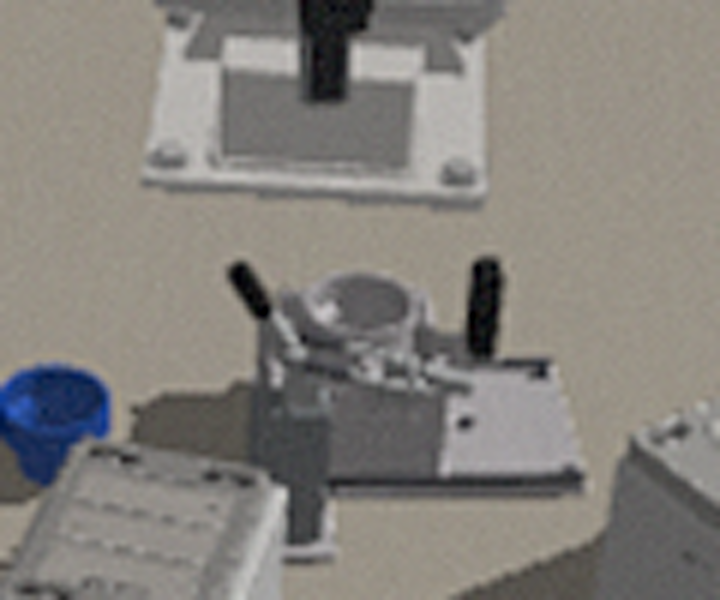

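Claw now lies forward with its rods either side of the keeper post, bar down behind it at about (400,370); the black lever grip at (248,290) still stands up. Now swing the lever down.

Emit:
{"name": "play_rows", "arguments": {
  "moves": [
    [-0.6,0,4,0,0,0,0],
    [-0.6,0,8.6,0,0,0,0],
    [-0.6,0,8.6,0,0,0,0],
    [0.2,0,8.7,0,0,0,0],
    [0.8,0,8.8,0,0,0,0],
    [1.3,0,9.1,0,0,0,0],
    [1.8,0,9.4,0,0,0,0],
    [2.2,0,9.8,0,0,0,0],
    [2.55,0,10.2,0,0,0,0],
    [2.9,0,10.6,0,0,0,0],
    [3.15,0,11,0,0,0,0],
    [3.4,0,11.5,0,0,0,0],
    [3.55,0,12,0,0,0,0],
    [3.55,0,12,0,0,0,0]
  ]
}}

```text
t: 39.12
position: [0.5826, -0.0689, 0.1348]
tool_rot: [[-0.138, 0.99, -0.0], [0.99, 0.138, 0.0], [0.001, -0.0, -1.0]]
contact_force: [0.2, 0.8, 1.5]
grip_width: -0.0003
grip_force: 0.2
```

```bash
python3 - <<'E'
from latch import *
print(car(bot.observe()['position']).round(4)); prof('side')
E
```

```text
[0.0696 0.0792 0.1348]
side -0.04 8 z [0.095 0.099 0.102] y [0.074 0.085]
side -0.034 8 z [0.096 0.1   0.102] y [0.078 0.086]
side -0.028 9 z [0.095 0.097 0.102] y [0.078 0.084]
side -0.022 11 z [0.094 0.1   0.105] y [0.076 0.086]
side -0.016 12 z [0.095 0.101 0.107] y [0.077 0.09 ]
side -0.01 16 z [0.095 0.103 0.109] y [0.072 0.093]
side -0.004 10 z [0.096 0.099 0.101] y [0.07  0.094]
side 0.002 8 z [0.098 0.1   0.1  ] y [0.066 0.092]
side 0.008 9 z [0.096 0.1   0.103] y [0.067 0.093]
side 0.014 7 z [0.099 0.101 0.103] y [0.067 0.092]
side 0.02 14 z [0.099 0.104 0.106] y [0.069 0.096]
side 0.026 16 z [0.094 0.104 0.107] y [0.069 0.093]
side 0.032 17 z [0.096 0.106 0.108] y [0.069 0.095]
side 0.038 16 z [0.098 0.105 0.108] y [0.07  0.094]
side 0.044 16 z [0.104 0.107 0.11 ] y [0.068 0.093]
side 0.05 10 z [0.105 0.108 0.111] y [0.075 0.09 ]
side 0.056 25 z [0.107 0.127 0.148] y [0.077 0.09 ]
side 0.062 29 z [0.105 0.128 0.15 ] y [0.081 0.095]
side 0.068 29 z [0.108 0.132 0.147] y [0.084 0.093]
side 0.074 33 z [0.113 0.135 0.182] y [0.081 0.092]
side 0.08 21 z [0.111 0.161 0.184] y [0.073 0.094]
side 0.086 15 z [0.113 0.12  0.123] y [0.076 0.087]
side 0.092 4 z [0.116 0.118 0.119] y [0.078 0.085]
```

Emit:
{"name": "play_rows", "arguments": {
  "moves": [
    [0.1,0,0.5,0,0,0,0],
    [0.2,0,1.0,0,0,0,0],
    [0.2,0,1.4,0,0,0,0],
    [0.2,0,1.7,0,0,0,0],
    [0.2,0,1.9,0,0,0,0],
    [0.2,0,1.9,0,0,0,0]
  ]
}}

```text
t: 39.92
position: [0.5824, -0.0673, 0.1189]
tool_rot: [[-0.138, 0.99, -0.001], [0.99, 0.138, -0.0], [-0.0, -0.001, -1.0]]
contact_force: [-8.9, 3.5, 19.3]
grip_width: 0.0002
grip_force: 9.8
```

Emit:
{"name": "play_rows", "arguments": {
  "moves": [
    [0.2,0,-3,0,0,0,0],
    [0.2,0,-9,0,0,0,0],
    [0.2,0,-15,0,0,0,0],
    [3,-4,-17,0,0,0,0],
    [6,-8,-17,0,0,0,0],
    [9,-12,-17,0,0,0,0],
    [12,-16,-17,0,0,0,0],
    [12,-16,-17,0,0,0,0],
    [12,-16,-17,0,0,0,0]
  ]
}}

```text
t: 41.05
position: [0.408, 0.0293, 0.2864]
tool_rot: [[-0.137, 0.991, 0.001], [0.991, 0.137, -0.001], [-0.001, 0.001, -1.0]]
contact_force: [-0.2, 0.3, -1.0]
grip_width: 0.0001
grip_force: 0.0
```

```bash
python3 - <<'E'
from latch import *
p=prof('side'); P=pts(*(lambda a:(a[1],a[2]))(snap('side')))
t,dt,ct=snap('top')
save('s10',np.hstack([cv2.resize(p[140:215,330:420],(400,333),interpolation=cv2.INTER_CUBIC),cv2.resize(p[110:320,180:500],(400,262))[:, :] if 0 else cv2.copyMakeBorder(cv2.resize(p[110:310,160:500],(400,235)),0,98,0,0,cv2.BORDER_CONSTANT)]))
Q=car(pts(dt,ct));
for n,(x,y) in dict(handle=(-.062,0)).items():
    k=(dt>0)&(abs(Q[...,0]-x)<.02)&(abs(Q[...,1]-y)<.02)&(Q[...,2]>.09)&(Q[...,2]<.106);print(n,k.sum(),Q[k].mean(0) if k.any() else '')
print(bot.observe()['t'],bot.observe()['contact_force'])
E
```

```text
side -0.04 9 z [0.094 0.1   0.104] y [0.073 0.084]
side -0.034 11 z [0.094 0.101 0.104] y [0.073 0.083]
side -0.028 10 z [0.096 0.101 0.103] y [0.075 0.087]
side -0.022 12 z [0.095 0.102 0.105] y [0.077 0.087]
side -0.016 14 z [0.097 0.101 0.107] y [0.076 0.094]
side -0.01 17 z [0.095 0.1   0.109] y [0.073 0.093]
side -0.004 9 z [0.094 0.098 0.1  ] y [0.067 0.092]
side 0.002 5 z [0.096 0.099 0.1  ] y [0.069 0.093]
side 0.008 4 z [0.099 0.099 0.1  ] y [0.07  0.093]
side 0.014 5 z [0.097 0.099 0.099] y [0.067 0.092]
side 0.02 11 z [0.094 0.101 0.102] y [0.066 0.094]
side 0.026 17 z [0.097 0.103 0.106] y [0.072 0.094]
side 0.032 19 z [0.095 0.103 0.106] y [0.073 0.092]
side 0.038 17 z [0.097 0.102 0.107] y [0.067 0.094]
side 0.044 16 z [0.097 0.102 0.104] y [0.068 0.093]
side 0.05 10 z [0.096 0.101 0.105] y [0.075 0.091]
side 0.056 12 z [0.096 0.101 0.103] y [0.076 0.085]
side 0.062 7 z [0.097 0.1   0.104] y [0.078 0.084]
side 0.068 9 z [0.095 0.099 0.103] y [0.077 0.086]
side 0.074 10 z [0.095 0.099 0.102] y [0.074 0.086]
side 0.08 11 z [0.096 0.098 0.101] y [0.076 0.088]
side 0.086 10 z [0.094 0.098 0.1  ] y [0.077 0.087]
side 0.092 5 z [0.095 0.098 0.098] y [0.073 0.089]
handle 18 [-0.06251365  0.00524343  0.09752302]
41.2 [ 0.14371239 -0.48591718 -0.02497973]
```

View pics/s10.png

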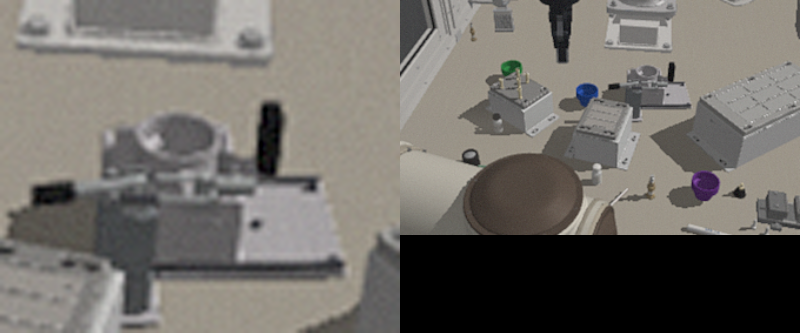

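The lever lies flat, with its grip at (55,190). The claw is hooked over the keeper at about (215,180), the stack is upright inside the shut gate, and the bystanders are all standing. No plain cup is left loose.

```bash
python3 -c "
from workcell import bot
print(bot.finish_job())"
```

```text
the job is handed in; nothing more can be done
None
```

Job handed in: I found three loose aluminium cups, nested them upright in the seat, shut the gate round them and hooked and latched it, with the lever flat in the last picture and the small things left standing.

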